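# Poke the round lacquered lid up out of its rubbing block

## Task

A round lacquered lid sits sunk in its wooden rubbing block. Pick up that block, lower it level over the slim knock-out post so that the post goes up through the hole in its underside and pokes the lid up, and leave the block sitting fully down on the stand's base with the lid standing proud. Do not drop the block onto the post, and leave the block with the square lid where it is.

Things in the scene. Friction and masses are not known exactly. Their poses are not given: they have to be found in the camera images.
- holder_mid (a point): Centre (half-way up) of the loose pale wooden block with the ROUND lid in it: 100 mm long (x axis), 60 mm wide (y), 40 mm tall (z up), 0.15-0.25 kg, lying flat. In the middle of its top is a round recess, 42 mm across, 16 mm deep; below it a round access hole, 30 mm across, goes through the other 24 mm to the underside.
- lid_mid (a point): Centre of the loose black round lid, 40 mm diameter, 15 mm thick (z is its axis). At the start it lies in the block's recess, its top 1 mm below the block's top, so that it cannot be gripped; it covers the access hole and is held only by its weight and rubbing in the recess.
- post_top (a point): Top centre of the slim steel knock-out post, 16 mm diameter, fixed to the bench; the top is 45 mm above the bench, 35 mm above its round wooden base (100 mm across, 10 mm thick). A block sitting on that base has its lid held 10 mm proud. A like stand with a thick 44 mm post, 130 mm or more away, does not fit the hole. Nothing near the work is taller than 80 mm.
- other_holder_mid (a point): Centre of a like wooden block, same outer size, that holds a SQUARE black lid (36 mm): a bystander, to be left where it is.
There are look-alikes about, which are no part of the job. What is shaped like the part that bears post_top but green is not meant.

How it is judged (in metres and radians):
On the way:
1. the block with the round lid is lifted clear of the bench (height (world z) of holder_mid above 0.055 m), for 0.1 s.
At the end, for the whole second after the job is handed in: The block with the round lid sits upright (within 6 degrees) and down on the base of the slim post (within 4 mm, centred within 12 mm), its lid is poked up at least 6 mm above its seat, lies level within 11 degrees and within 12 mm of the block's middle, and all is at rest (horizontal distance between holder_mid and post_top below 0.012 m and z of holder_mid in the frame of post_top below -0.011 m and angle between holder_mid's own z axis and vertical below 0.1 rad and z of lid_mid in the frame of holder_mid above 0.0175 m and horizontal distance between lid_mid and holder_mid below 0.012 m and angle between lid_mid's own z axis and vertical below 0.2 rad and linear speed of each of holder, lid below 0.02 m/s); the robot touches nothing.
It fails at once if the block with the square lid is moved by more than 20 mm (distance of other_holder_mid from where it was at the start of the episode above 0.02 m).
It fails at once if the block is let go over the post while still more than 12 mm above the stand's base (horizontal distance between holder_mid and post_top below 0.05 m and z of holder_mid in the frame of post_top above -0.003 m and contact force between the fingers and holder below 0.2 N).
It also fails if it takes over 48 s, if anything falls off the work surface, if the arm or the gripper's body presses on something with over 40 N, if the wrist force passes 120 N, or if a joint passes its speed limit or range.

## Robot

A 6-joint arm with a two-finger parallel gripper is mounted at the origin on the work surface. World frame = base frame: x ahead of the robot, y to its left, z up, the work surface at z = 0. Lengths are in mm, angles in rad, forces in N, time in s.
With the tool pointing down it reaches from about 275 to 1000 mm from the base axis. Payload 8.4 kg.
Tool frame: the origin (TCP) lies on the centre line of the jaws, within the pads' length; the fingertips stand 25 mm ahead of it and the grasp point (between the pads) lies 6 mm ahead of it; z points along the fingers, x is the direction in which the jaws open and shut, and the axes are right-handed (so a half turn about z gives the same grasp; the last joint's range is limited). The gripper opens to 85 mm and grips with 20 to 120 N. Pads are 22 mm wide; open, the fingers measure 114 mm over their backs; the gripper's body (76 mm by 85 mm) begins 54 mm behind the grasp point. The pads swing forward as they close: fully open they stand 13 mm farther back than shut.
Start: joints at [-1.166, 0.353, 1.633, -0, 1.155, -0.002], TCP at [247.294, -573.998, 256.281] pointing down, gripper open.
Joint ranges: [-2.63, 2.63], [-0.92, 2.1], [0.06, 2.66], [-1.3, 4.44], [0, 2.69], [-3.02, 3.02]. Speed limits (rad/s): [2.22, 2.22, 2.79, 3.14, 3.14, 3.14].

## Interface

Orientations are given as [roll, pitch, yaw] about the fixed x, y, z axes, in that order (R = Rz(yaw) Ry(pitch) Rx(roll)).
In Python, from rig import r gives the robot as it stands. The module is installed in compiled form; this text tells all that it offers.
- The arm moves only by the tool jog_arm, never from a script. Its argument "deltas" is a list of rows, each an object with "gripper": the gripper command: -1 is fully open, 1 is shut, values between are in proportion; "translation": the shift along the world's x, y, z in units of 10 cm (1.0 is 10 cm), a list of three; "dr": the turn, a rotation vector about the world's x, y, z in units of pi/2 rad (1.0 is pi/2 rad), a list of three. In form: [{"gripper": gripper, "translation": [x, y, z], "dr": [wx, wy, wz]}, ...]. A call has 1 to 12 rows; each row shifts and turns the commanded pose from where the row before left it; what a row does not reach is not made up. A row lasts 1/12 s, in which the tool goes at most 41.7 mm and 7.16 degrees, less where a joint would pass 70% of its speed; a pose out of reach is approached as far as the arm can. A call with a number of a shift or a turn outside -1 to 1 is refused whole. A call with a gripper value outside its range is refused whole. The fingers move at their own pace and stop on an object; "squeeze" is the grip in N (left out, the last holds). Time passes only in rows, so rows that do not move let the fingers close. It gives the time, the measured TCP pose, the force and the opening at its end, in the units of the state.
- r.sense(): the state, without advancing time (a new reading comes with each control period).
- r.grab_frame(name): name is "scene" or "top" or "wrist"; returns the picture (384x512x3 uint8, blue, green, red); there is no depth.
- r.calibration(name): a dict with "mtx" (3x3 intrinsics, pixels), "world_from_camera" (4x4, takes a point from camera to world coordinates). Camera axes: x right, y down, z forward; pixel columns grow to the right and rows downward; lengths in mm; the calibration is good to about 2 mm. A picture is of the moment at which its call begins: read the wrist's pose just before it. calibration takes no time and is no camera call; for the wrist camera it gives the pose at the moment of the call.
- r.sign_off(): hands the job in, once; it reports no verdict.
The state is a dict: "clock": time; "qpos": joint angles; "qvel": joint speeds; "joint_efforts": joint torques, N m; "eef_pos": TCP position; "tcp_rot": TCP orientation; "contact_force": force on the tool from outside, world axes, zero at the start; "wrist_torque": the same for the moment, N m; "opening": opening from 0.0 (shut) to 1.0 (fully open).
Only numpy, scipy, OpenCV 4.12 (cv2) and the standard library are available. Lean on these libraries where they do the work, as an engineer would, in place of code of your own. Each camera call takes 0.05 s, during which the arm holds its last target. There are 200 camera calls.

## Working session

There is one attempt and no reset: what is moved stays moved. The work goes in short steps, Python scripts to look and compute and a tool call to move; the robot and the scene stay as the last step left them, time stands still between calls to the robot, and variables do not carry over. Pictures are saved under pics/ and viewed, about 8 in all and at most 12, crops included, and the job is handed in when it is done.

Besides the shell and the picture viewer there is one more tool, called after "Call:" as name(argument=value, ...), one argument or row to a line, values as JSON. jog_arm: Moves the arm, as the interface text tells. Shifts and turns lie within -1 to 1; 1 stands for 10 cm of shift or pi/2 rad of turn. Its arguments: {"type":"object","properties":{"deltas":{"type":"array"},"squeeze":{"type":"number"}},"required":["deltas"]}

```bash
mkdir -p pics; python3 - <<'E'
from rig import r
import cv2,numpy as np
s=r.sense();print(s['clock'],s['eef_pos'],s['tcp_rot'],s['opening'])
for n in("top","scene"):
    f=r.grab_frame(n);cv2.imwrite(f"pics/{n}0.png",f);c=r.calibration(n);print(n,c["mtx"],np.round(c["world_from_camera"],3))
E
```

```text
0.0 [ 247.10374316 -573.60411268  255.5524691 ] [ 3.14158391e+00  1.37790362e-03 -1.16404783e+00] 1.0002965991693822
top [[361.86947354   0.         259.98734084]
 [  0.         361.86947354 188.11840687]
 [  0.           0.           1.        ]] [[-2.300000e-02 -9.890000e-01  1.460000e-01  3.318130e+02]
 [-1.000000e+00  2.000000e-02 -2.500000e-02  8.234700e+01]
 [ 2.200000e-02 -1.460000e-01 -9.890000e-01  1.238075e+03]
 [ 0.000000e+00  0.000000e+00  0.000000e+00  1.000000e+00]]
scene [[435.938878     0.         258.95341154]
 [  0.         435.938878   185.38447609]
 [  0.           0.           1.        ]] [[ 8.560000e-01  4.340000e-01 -2.800000e-01  8.660420e+02]
 [ 5.170000e-01 -7.040000e-01  4.870000e-01 -5.166830e+02]
 [ 1.400000e-02 -5.620000e-01 -8.270000e-01  1.048634e+03]
 [ 0.000000e+00  0.000000e+00  0.000000e+00  1.000000e+00]]
```

View pics/top0.png

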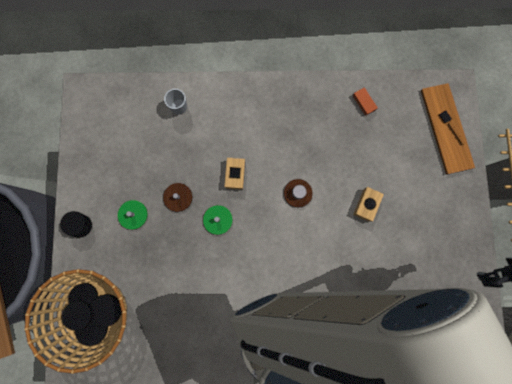

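View pics/scene0.png

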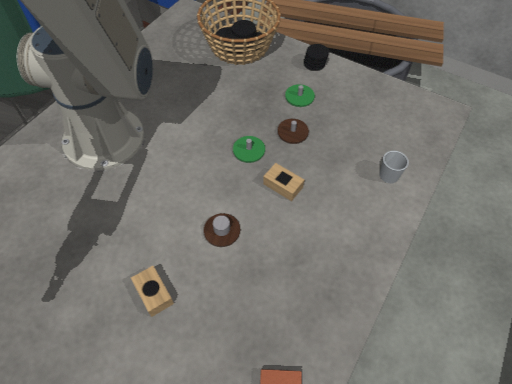

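In the top view the round-lid block is at about (370,204) and the square-lid block at (235,173). The brown slim-post stand is at (178,197), the brown thick-post stand at (298,193), and the green look-alikes at (133,215) and (217,220). The target block is (370,204) because its lid is round. The target stand is (178,197) because it is brown with a slim post. Next I measure both and check them in one enlarged crop.

```bash
cat > h.py <<'E'
import cv2,numpy as np
from rig import r
def ray(c,uv,z):
    T=np.array(c["world_from_camera"]);d=T[:3,:3]@np.linalg.inv(c["mtx"])@np.array([uv[0],uv[1],1.])
    o=T[:3,3];return o+d*(z-o[2])/d[2]
def proj(c,p):
    T=np.linalg.inv(np.array(c["world_from_camera"]));q=np.array(c["mtx"])@(T[:3,:3]@np.array(p)+T[:3,3]);return q[:2]/q[2]
def blobs(m,amin=40):
    n,l,s,ce=cv2.connectedComponentsWithStats(m.astype(np.uint8))
    return [(ce[i],s[i],l==i) for i in range(1,n) if s[i,4]>=amin]
E
python3 - <<'E'
from h import *
for n,B,S,L in(("top",(370,204),(178,197),(235,173)),("scene",(150,290),(293,130),(284,180))):
    f=cv2.imread(f"pics/{n}0.png");c=r.calibration(n);h=cv2.cvtColor(f,cv2.COLOR_BGR2HSV)
    for nm,P in(("round",B),("square",L),("stand",S)):
        w=22;y,x=P[1]-w,P[0]-w;k=h[y:y+2*w,x:x+2*w];g=f[y:y+2*w,x:x+2*w]
        if nm=="stand": m=(k[...,1]>110)&((k[...,0]<20)|(k[...,0]>170)); z=10
        else: m=k[...,2]<45;z=39
        for ce,s,_ in blobs(m):
            print(n,nm,ce+[x,y],s[4],np.round(ray(c,ce+[x,y],z),1))
        if nm!="stand":
            mm=((k[...,1]>60)&(k[...,0]<30)&(k[...,2]>190)).astype(np.uint8)
            pts=cv2.findNonZero(mm).reshape(-1,2)+[x,y]
            wp=np.array([ray(c,p,40)[:2] for p in pts],np.float32);print("  rect",cv2.minAreaRect(wp))
a=cv2.imread("pics/top0.png")
cr=[cv2.resize(a[y-28:y+28,x-28:x+28],(390,290)[:1]*2,interpolation=cv2.INTER_CUBIC) for x,y in((370,204),(178,197))]
cv2.imwrite("pics/crop0.png",np.hstack(cr))
E
```

```text
top round [369.4691358  203.50617284] 81 [ 449.3 -313.3   39. ]
  rect ((449.67120361328125, -314.8498840332031), (54.16787338256836, 94.14752197265625), 63.5008544921875)
top square [234.58536585 172.2195122 ] 82 [564.5 136.7  39. ]
  rect ((564.2901000976562, 136.83958435058594), (53.27568817138672, 93.31471252441406), 85.07540130615234)
top stand [177.41896552 197.07413793] 580 [487.8 333.3  10. ]
scene round [150.57142857 287.81142857] 175 [ 455.8 -314.3   39. ]
  rect ((445.9302673339844, -331.9217224121094), (17.333606719970703, 93.23509979248047), 66.36458587646484)
scene square [283.58415842 177.74257426] 101 [569.8 136.8  39. ]
  rect ((612.6071166992188, 149.16891479492188), (0.0, 0.0), 0.0)
scene stand [292.5473251  131.16255144] 486 [497.4 327.1  10. ]
```

View pics/crop0.png

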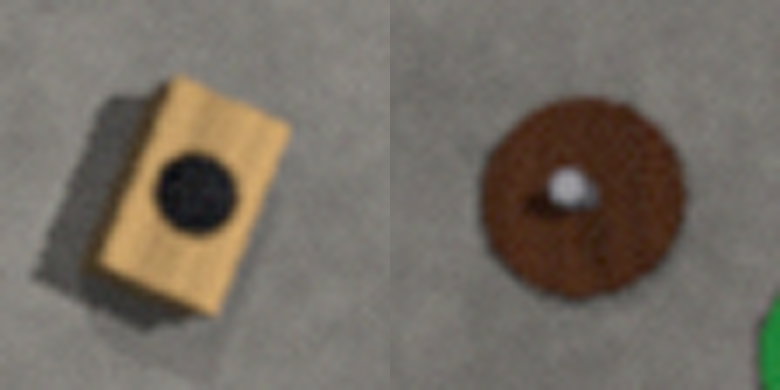

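The crop confirms both: the round black lid in the pale block on the left, and the slim post on the brown base on the right. I move above the block with the jaw axis across its width, yaw about −116.5°.

Call:
jog_arm(
  deltas=[
    {"gripper": -1,"translation": [0.228,0.289,0],"dr": [0,0,-0.0615]},
    {"gripper": -1,"translation": [0.228,0.289,0],"dr": [0,0,-0.0615]},
    {"gripper": -1,"translation": [0.228,0.289,0],"dr": [0,0,-0.0615]},
    {"gripper": -1,"translation": [0.228,0.289,0],"dr": [0,0,-0.0615]},
    {"gripper": -1,"translation": [0.228,0.289,0],"dr": [0,0,-0.0615]},
    {"gripper": -1,"translation": [0.228,0.289,0],"dr": [0,0,-0.0615]},
    {"gripper": -1,"translation": [0.228,0.289,0],"dr": [0,0,-0.0615]},
    {"gripper": -1,"translation": [0.228,0.289,0],"dr": [0,0,-0.0615]},
    {"gripper": -1,"translation": [0.228,0.289,0],"dr": [0,0,-0.0615]},
    {"gripper": -1,"translation": [0,0,0],"dr": [0,0,0]},
    {"gripper": -1,"translation": [0,0,0],"dr": [0,0,0]},
  ],
)

```text
clock: 1.02
eef_pos: [453.4, -312.3, 256.0]
tcp_rot: [3.141, 0.0, -2.03]
contact_force: [-1.2, -1.0, 1.0]
opening: 0.997
```

```bash
python3 - <<'E'
from h import *
s=r.sense();print(s['clock'],s['eef_pos'],s['tcp_rot'],s['contact_force'])
c=r.calibration("wrist");f=r.grab_frame("wrist");cv2.imwrite("pics/w1.png",f)
print(np.round(c["world_from_camera"],2))
k=cv2.cvtColor(f,cv2.COLOR_BGR2HSV)
for ce,st,_ in blobs(k[...,2]<45,300): print("dark",ce,st,ray(c,ce,39).round(1))
for ce,st,m in blobs((k[...,1]>60)&(k[...,0]<30)&(k[...,2]>150),2000):
    pts=np.argwhere(m)[:,::-1][::5];wp=np.array([ray(c,p,40)[:2] for p in pts],np.float32);print("rect",cv2.minAreaRect(wp),st)
E
```

```text
1.0167 [ 453.37092935 -312.29868772  256.02566124] [ 3.14105456e+00  7.53921074e-05 -2.02972179e+00] [-1.19235754 -0.98733589  0.98661324]
[[-4.4000e-01 -8.5000e-01 -2.9000e-01  5.2820e+02]
 [-9.0000e-01  4.2000e-01  1.4000e-01 -3.4894e+02]
 [ 0.0000e+00  3.2000e-01 -9.5000e-01  3.7377e+02]
 [ 0.0000e+00  0.0000e+00  0.0000e+00  1.0000e+00]]
dark [253.63769085 346.88741539] [    0   257   512   127 25412] [ 236.2 -206.4   39. ]
rect ((451.0569152832031, -314.4188537597656), (60.00004577636719, 99.81318664550781), 64.25658416748047) [ 226  119   60   93 4005]
```

View pics/w1.png

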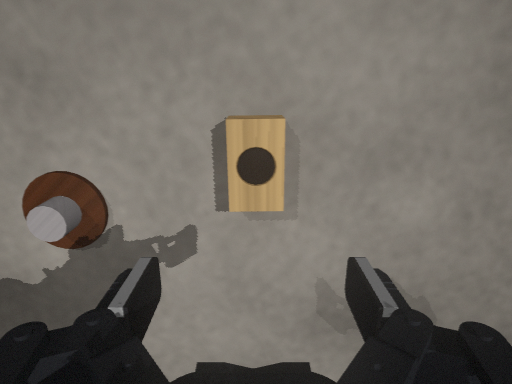

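The block measures 60 × 100 mm, centred at (451.1, −314.4), with its width axis at 64.3°. I correct by (−2.3, −2.1) mm and descend to TCP z ≈ 28.

Call:
jog_arm(
  deltas=[
    {"gripper": -1,"translation": [-0.023,-0.021,-0.3],"dr": [0,0,0.006]},
    {"gripper": -1,"translation": [0,0,-0.36],"dr": [0,0,0]},
    {"gripper": -1,"translation": [0,0,-0.36],"dr": [0,0,0]},
    {"gripper": -1,"translation": [0,0,-0.36],"dr": [0,0,0]},
    {"gripper": -1,"translation": [0,0,-0.36],"dr": [0,0,0]},
    {"gripper": -1,"translation": [0,0,-0.25],"dr": [0,0,0]},
    {"gripper": -1,"translation": [0,0,-0.15],"dr": [0,0,0]},
    {"gripper": -1,"translation": [0,0,-0.14],"dr": [0,0,0]},
    {"gripper": -1,"translation": [0,0,0],"dr": [0,0,0]},
    {"gripper": -1,"translation": [0,0,0],"dr": [0,0,0]},
  ],
  squeeze=50,
)

```text
clock: 1.9
eef_pos: [449.1, -316.7, 27.7]
tcp_rot: [3.14, 0.0, -2.025]
contact_force: [0.8, 0.1, -0.1]
opening: 0.995
```

Call:
jog_arm(
  deltas=[
    {"gripper": 1,"translation": [0,0,0],"dr": [0,0,0]},
    {"gripper": 1,"translation": [0,0,0],"dr": [0,0,0]},
    {"gripper": 1,"translation": [0,0,0],"dr": [0,0,0]},
    {"gripper": 1,"translation": [0,0,0],"dr": [0,0,0]},
    {"gripper": 1,"translation": [0,0,0],"dr": [0,0,0]},
    {"gripper": 1,"translation": [0,0,0],"dr": [0,0,0]},
    {"gripper": 1,"translation": [0,0,0],"dr": [0,0,0]},
    {"gripper": 1,"translation": [0,0,0],"dr": [0,0,0]},
  ],
)

```text
clock: 2.57
eef_pos: [450.8, -316.7, 29.7]
tcp_rot: [-3.139, -0.001, -2.024]
contact_force: [-2.3, -0.8, 5.7]
opening: 0.7
```

The jaws stopped on the block at about 60 mm. I lift it gently.

Call:
jog_arm(
  deltas=[
    {"gripper": 1,"translation": [0,0,0.05],"dr": [0,0,0]},
    {"gripper": 1,"translation": [0,0,0.1],"dr": [0,0,0]},
    {"gripper": 1,"translation": [0,0,0.15],"dr": [0,0,0]},
    {"gripper": 1,"translation": [0,0,0.2],"dr": [0,0,0]},
    {"gripper": 1,"translation": [0,0,0.25],"dr": [0,0,0]},
    {"gripper": 1,"translation": [0,0,0.25],"dr": [0,0,0]},
    {"gripper": 1,"translation": [0,0,0.2],"dr": [0,0,0]},
    {"gripper": 1,"translation": [0,0,0.12],"dr": [0,0,0]},
    {"gripper": 1,"translation": [0,0,0.05],"dr": [0,0,0]},
    {"gripper": 1,"translation": [0,0,0],"dr": [0,0,0]},
    {"gripper": 1,"translation": [0,0,0],"dr": [0,0,0]},
    {"gripper": 1,"translation": [0,0,0],"dr": [0,0,0]},
  ],
)

```text
clock: 3.57
eef_pos: [449.5, -315.5, 164.1]
tcp_rot: [3.14, 0.0, -2.024]
contact_force: [-0.5, 0.2, -1.6]
opening: 0.689
```

```bash
python3 - <<'E'
from h import *
s=r.sense();print(s['clock'],s['eef_pos'],s['tcp_rot'],s['contact_force'],s['wrist_torque'],s['opening'])
for n in("wrist","top","scene"): cv2.imwrite(f"pics/{n}2.png",r.grab_frame(n))
# post top estimate from two views: both initial images
P=[]
for n,S in(("top",(178,197)),("scene",(293,130))):
    f=cv2.imread(f"pics/{n}0.png");c=r.calibration(n);k=cv2.cvtColor(f,cv2.COLOR_BGR2HSV)
    w=14;y,x=S[1]-w,S[0]-w;g=k[y:y+2*w,x:x+2*w]
    for ce,st,m in blobs((g[...,1]<60)&(g[...,2]>130),6):print(n,"post",ce+[x,y],st,ray(c,ce+[x,y],45).round(1))
    big=f[S[1]-40:S[1]+40,S[0]-40:S[0]+40];P.append(cv2.resize(big,(390,390),interpolation=cv2.INTER_CUBIC))
a=cv2.imread("pics/wrist2.png")
cv2.imwrite("pics/mix2.png",np.hstack([cv2.resize(a,(520,390)),cv2.resize(P[1],(280,390))]))
E
```

```text
3.5667 [ 449.505394   -315.51524468  164.0708204 ] [ 3.13952868e+00  3.42485988e-04 -2.02395910e+00] [-0.53713667  0.23282527 -1.62345883] [0.04444321 0.04227802 0.0166012 ] 0.6894504382880232
top post [175.18181818 195.27272727] [10 11  4  4 11] [489.5 333.6  45. ]
scene post [293.36363636 122.09090909] [13  5  4  3 11] [494.2 332.5  45. ]
```

View pics/mix2.png

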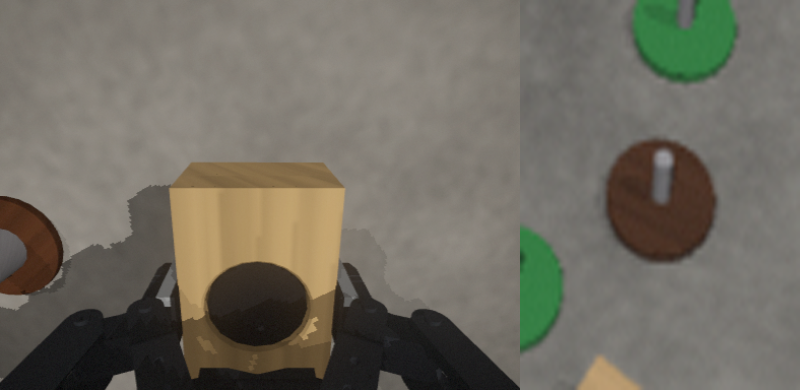

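The block is held level with the round lid in its recess, and the slim post top is at about (491, 333). I carry the block to a viewing spot about 120 mm short of the post, turning with the base.

Call:
jog_arm(
  deltas=[
    {"gripper": 1,"translation": [-0.02,0.15,0],"dr": [0,0,0.03]},
    {"gripper": 1,"translation": [-0.02,0.25,0],"dr": [0,0,0.04]},
    {"gripper": 1,"translation": [-0.02,0.3,0],"dr": [0,0,0.04]},
    {"gripper": 1,"translation": [-0.02,0.3,0],"dr": [0,0,0.04]},
    {"gripper": 1,"translation": [-0.02,0.3,0],"dr": [0,0,0.04]},
    {"gripper": 1,"translation": [-0.02,0.3,0],"dr": [0,0,0.04]},
    {"gripper": 1,"translation": [-0.02,0.3,0],"dr": [0,0,0.04]},
    {"gripper": 1,"translation": [-0.02,0.3,0],"dr": [0,0,0.04]},
    {"gripper": 1,"translation": [-0.02,0.3,0],"dr": [0,0,0.04]},
    {"gripper": 1,"translation": [-0.02,0.3,0],"dr": [0,0,0.04]},
    {"gripper": 1,"translation": [-0.02,0.3,0],"dr": [0,0,0.04]},
    {"gripper": 1,"translation": [-0.02,0.3,0],"dr": [0,0,0.04]},
  ],
)

```text
clock: 4.72
eef_pos: [425.7, 25.4, 164.9]
tcp_rot: [3.141, 0.0, -1.283]
contact_force: [0.5, 0.6, -3.3]
opening: 0.696
```

Call:
jog_arm(
  deltas=[
    {"gripper": 1,"translation": [-0.02,0.3,0],"dr": [0,0,0.04]},
    {"gripper": 1,"translation": [-0.02,0.3,0],"dr": [0,0,0.04]},
    {"gripper": 1,"translation": [-0.03,0.3,0],"dr": [0,0,0.04]},
    {"gripper": 1,"translation": [-0.03,0.3,0],"dr": [0,0,0.04]},
    {"gripper": 1,"translation": [-0.03,0.3,0],"dr": [0,0,0.04]},
    {"gripper": 1,"translation": [-0.03,0.25,0],"dr": [0,0,0.04]},
    {"gripper": 1,"translation": [-0.03,0.2,0],"dr": [0,0,0.04]},
    {"gripper": 1,"translation": [-0.03,0.13,0],"dr": [0,0,0.017]},
    {"gripper": 1,"translation": [0,0,0],"dr": [0,0,0]},
    {"gripper": 1,"translation": [0,0,0],"dr": [0,0,0]},
    {"gripper": 1,"translation": [0,0,0],"dr": [0,0,0]},
  ],
)

```text
clock: 5.63
eef_pos: [404.0, 231.4, 164.9]
tcp_rot: [3.141, 0.0, -0.82]
contact_force: [0.1, -0.4, -2.7]
opening: 0.696
```

```bash
python3 - <<'E'
from h import *
s=r.sense();print(s['clock'],s['eef_pos'],s['tcp_rot'],s['contact_force'],s['opening'])
c=r.calibration("wrist");f=r.grab_frame("wrist");cv2.imwrite("pics/w3.png",f)
print("expect post",proj(c,(491,333,45)),"base",proj(c,(491,333,10)))
k=cv2.cvtColor(f,cv2.COLOR_BGR2HSV)
for ce,st,m in blobs((k[...,1]>100)&((k[...,0]<15)|(k[...,0]>170))&(k[...,2]<140),800):
    # outline of the base, cast on z=10
    cn=max(cv2.findContours(m.astype(np.uint8),cv2.RETR_EXTERNAL,cv2.CHAIN_APPROX_NONE)[0],key=len).reshape(-1,2)
    w=np.array([ray(c,p,10)[:2] for p in cn],np.float32);print("brown",ce,st,cv2.minEnclosingCircle(w))
for ce,st,m in blobs((k[...,1]<40)&(k[...,2]>140),50): print("grey",ce.round(1),st,ray(c,ce,45).round(1))
E
```

```text
5.6333 [403.95745152 231.39458233 164.88667643] [ 3.14051534e+00  1.94958121e-05 -8.19789825e-01] [ 0.14550659 -0.37645801 -2.73786531] 0.6958619988696655
expect post [229.60208638   0.89644476] base [232.81424248  12.0531131 ]
brown [231.77099515  36.02524272] [ 165    0  133   82 8240] ((490.14984130859375, 333.9651184082031), 49.218223571777344)
brown [500.56290909 319.02909091] [ 483  280   29   74 1375] ((478.59649658203125, -59.39693069458008), 46.653160095214844)
grey [113.8  22.6] [  74    0   91   51 2350] [429.8 380.1  45. ]
grey [228.1   5.2] [217   0  23  13 248] [488.5 332.1  45. ]
grey [382.4 150.2] [  201     0   311   381 50735] [495.7 185.9  45. ]
grey [158.   23.3] [154  19  10  11  52] [449.3 358.7  45. ]
grey [  2.5 116.8] [  0 111   7  12  51] [325.6 403.2  45. ]
grey [ 71.  234.5] [    0   116   172   259 26215] [279.7 316.2  45. ]
grey [120.8 375.7] [105 365  29  19 376] [184.7 199.3  45. ]
grey [384.2 375.8] [372 365  30  19 406] [356.9  15.2  45. ]
```

View pics/w3.png

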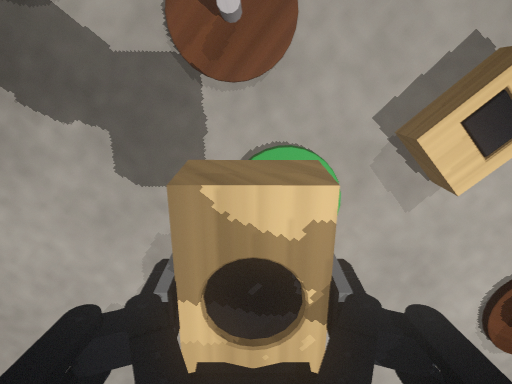

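The slim brown stand is at the top edge, post top at about (228,5) and clipped. The held block sits level and a green stand is partly hidden behind it. I move about 40 mm closer and remeasure the post and the held lid together.

Call:
jog_arm(
  deltas=[
    {"gripper": 1,"translation": [0.1,0.15,0],"dr": [0,0,0]},
    {"gripper": 1,"translation": [0.1,0.15,0],"dr": [0,0,0]},
    {"gripper": 1,"translation": [0.05,0.05,0],"dr": [0,0,0]},
    {"gripper": 1,"translation": [0,0,0],"dr": [0,0,0]},
    {"gripper": 1,"translation": [0,0,0],"dr": [0,0,0]},
    {"gripper": 1,"translation": [0,0,0],"dr": [0,0,0]},
  ],
)

```text
clock: 6.18
eef_pos: [428.5, 265.9, 164.9]
tcp_rot: [3.14, 0.0, -0.82]
contact_force: [-0.2, 0.4, -2.0]
opening: 0.697
```

```bash
python3 - <<'E'
from h import *
s=r.sense();print(s['clock'],s['eef_pos'],s['tcp_rot'],s['contact_force'],s['opening'])
c=r.calibration("wrist");f=r.grab_frame("wrist");cv2.imwrite("pics/w4.png",f)
u,v=proj(c,(490,333,45));print("expect post",u,v)
k=cv2.cvtColor(f,cv2.COLOR_BGR2HSV)
g=f[:130,130:330];
m=(k[...,1]<60)&(k[...,2]>150)
y0,x0=max(0,int(v)-28),int(u)-28
for ce,st,mm in blobs(m[y0:y0+56,x0:x0+56],50): print("post",(ce+[x0,y0]).round(1),st,ray(c,ce+[x0,y0],45).round(1))
for ce,st,mm in blobs((k[...,1]>100)&((k[...,0]<15)|(k[...,0]>170))&(k[...,2]<140),3000):
    cn=max(cv2.findContours(mm.astype(np.uint8),cv2.RETR_EXTERNAL,cv2.CHAIN_APPROX_NONE)[0],key=len).reshape(-1,2)
    w=np.array([ray(c,p,10)[:2] for p in cn],np.float32);print("brown",st,cv2.minEnclosingCircle(w))
# held block top: front edge & lid outline on planes z = tcp+10 (top), +9 lid
zt=s['eef_pos'][2]+10.3
lid=(k[...,2]<75)[240:350,190:320]
for ce,st,mm in blobs(lid,1500):
    cn=cv2.convexHull(np.argwhere(mm)[:,::-1].astype(np.int32)).reshape(-1,2)+[190,240]
    w=np.array([ray(c,p,zt-1)[:2] for p in cn],np.float32);print("lid",st,cv2.minEnclosingCircle(w),cv2.fitEllipse(w))
cv2.imwrite("pics/w4c.png",cv2.resize(f[0:370,150:350],(400,600)[0:2] if 0 else (400,740))[:600])
E
```

```text
6.1833 [428.45466956 265.8539608  164.94213185] [ 3.14003768e+00  1.66711261e-04 -8.19804681e-01] [-0.19648388  0.35443382 -2.03492549] 0.6965281423754691
expect post 242.3794548224486 70.94790595786512
post [241.7  68.6] [ 17  15  22  24 419] [490.8 334.4  45. ]
brown [  181     0   125   134 12773] ((490.7231140136719, 334.4170227050781), 49.3534049987793)
lid [  15   18   98   84 6444] ((429.60589599609375, 266.3817443847656), 20.04003143310547) ((429.5448913574219, 266.1645202636719), (39.05939483642578, 39.599246978759766), 156.40048217773438)
```

View pics/w4.png

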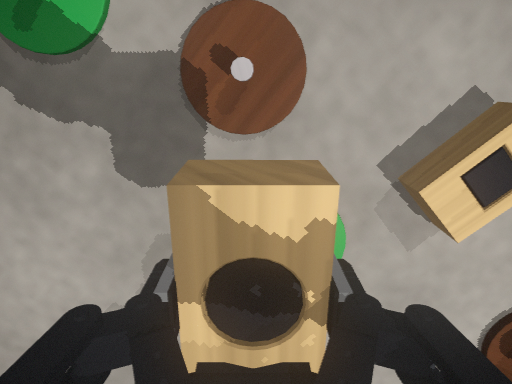

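The post top at (490.8, 334.4) agrees with the base centre. The held lid, 39–40 mm across as expected, is at (429.5, 266.2). I move by (+61.3, +68.2), then lower to just above the post.

Call:
jog_arm(
  deltas=[
    {"gripper": 1,"translation": [0.1,0.11,0],"dr": [0,0,0]},
    {"gripper": 1,"translation": [0.2,0.22,0],"dr": [0,0,0]},
    {"gripper": 1,"translation": [0.2,0.22,0],"dr": [0,0,0]},
    {"gripper": 1,"translation": [0.113,0.132,0],"dr": [0,0,0]},
    {"gripper": 1,"translation": [0,0,-0.1],"dr": [0,0,0]},
    {"gripper": 1,"translation": [0,0,-0.2],"dr": [0,0,0]},
    {"gripper": 1,"translation": [0,0,-0.25],"dr": [0,0,0]},
    {"gripper": 1,"translation": [0,0,-0.15],"dr": [0,0,0]},
    {"gripper": 1,"translation": [0,0,-0.1],"dr": [0,0,0]},
    {"gripper": 1,"translation": [0,0,0],"dr": [0,0,0]},
    {"gripper": 1,"translation": [0,0,0],"dr": [0,0,0]},
    {"gripper": 1,"translation": [0,0,0],"dr": [0,0,0]},
  ],
)

```text
clock: 7.23
eef_pos: [490.9, 335.3, 86.2]
tcp_rot: [-3.14, -0.0, -0.819]
contact_force: [-0.2, -0.7, -1.6]
opening: 0.695
```

```bash
python3 - <<'E'
from h import *
s=r.sense();print(s['clock'],s['eef_pos'],s['tcp_rot'],s['contact_force'],s['opening'])
c=r.calibration("wrist");f=r.grab_frame("wrist")
zt=s['eef_pos'][2]+10.3;k=cv2.cvtColor(f,cv2.COLOR_BGR2HSV)
for ce,st,mm in blobs((k[...,2]<75)[240:350,190:320],1500):
    cn=cv2.convexHull(np.argwhere(mm)[:,::-1].astype(np.int32)).reshape(-1,2)+[190,240]
    w=np.array([ray(c,p,zt-1)[:2] for p in cn],np.float32);print("lid",st,cv2.minEnclosingCircle(w))
a=r.grab_frame("scene");cv2.imwrite("pics/s5.png",cv2.resize(a[80:180,230:360],(780,600),interpolation=cv2.INTER_CUBIC))
E
```

```text
7.2333 [490.88260459 335.32049651  86.21890166] [-3.14043983e+00 -1.90130303e-04 -8.19305676e-01] [-0.24076084 -0.6947732  -1.64268608] 0.6951797519512231
lid [  14   18   99   82 6249] ((492.63330078125, 336.35577392578125), 19.683338165283203)
```

View pics/s5.png

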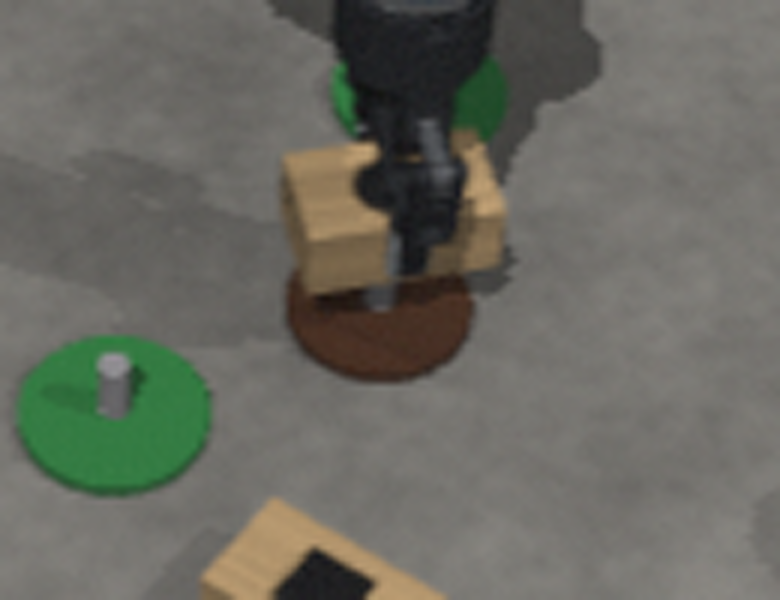

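The scene view shows the held block over the brown stand, post base visible below it. The lid is off by (+1.7, +1.9) mm, so I correct that and lower slowly until just before lid contact.

Call:
jog_arm(
  deltas=[
    {"gripper": 1,"translation": [-0.016,-0.018,0],"dr": [0,0,0]},
    {"gripper": 1,"translation": [0,0,-0.05],"dr": [0,0,0]},
    {"gripper": 1,"translation": [0,0,-0.05],"dr": [0,0,0]},
    {"gripper": 1,"translation": [0,0,-0.05],"dr": [0,0,0]},
    {"gripper": 1,"translation": [0,0,-0.05],"dr": [0,0,0]},
    {"gripper": 1,"translation": [0,0,-0.05],"dr": [0,0,0]},
    {"gripper": 1,"translation": [0,0,-0.05],"dr": [0,0,0]},
    {"gripper": 1,"translation": [0,0,0],"dr": [0,0,0]},
    {"gripper": 1,"translation": [0,0,0],"dr": [0,0,0]},
  ],
)

```text
clock: 8.08
eef_pos: [488.6, 333.2, 54.7]
tcp_rot: [3.141, 0.0, -0.819]
contact_force: [0.1, 0.1, -2.3]
opening: 0.696
```

Call:
jog_arm(
  deltas=[
    {"gripper": 1,"translation": [0,0,-0.03],"dr": [0,0,0]},
    {"gripper": 1,"translation": [0,0,-0.03],"dr": [0,0,0]},
    {"gripper": 1,"translation": [0,0,-0.03],"dr": [0,0,0]},
    {"gripper": 1,"translation": [0,0,-0.02],"dr": [0,0,0]},
    {"gripper": 1,"translation": [0,0,0],"dr": [0,0,0]},
    {"gripper": 1,"translation": [0,0,0],"dr": [0,0,0]},
  ],
)

```text
clock: 8.58
eef_pos: [488.8, 333.3, 44.1]
tcp_rot: [3.141, 0.0, -0.819]
contact_force: [-0.0, -1.2, -1.7]
opening: 0.696
```

Call:
jog_arm(
  deltas=[
    {"gripper": 1,"translation": [0,0,-0.02],"dr": [0,0,0]},
    {"gripper": 1,"translation": [0,0,-0.015],"dr": [0,0,0]},
    {"gripper": 1,"translation": [0,0,0],"dr": [0,0,0]},
    {"gripper": 1,"translation": [0,0,0],"dr": [0,0,0]},
  ],
)

```text
clock: 8.92
eef_pos: [488.8, 333.3, 40.7]
tcp_rot: [3.141, 0.0, -0.819]
contact_force: [0.3, 0.7, -1.9]
opening: 0.697
```

Call:
jog_arm(
  deltas=[
    {"gripper": 1,"translation": [0,0,-0.01],"dr": [0,0,0]},
    {"gripper": 1,"translation": [0,0,0],"dr": [0,0,0]},
    {"gripper": 1,"translation": [0,0,0],"dr": [0,0,0]},
  ],
)

```text
clock: 9.17
eef_pos: [488.9, 333.4, 39.8]
tcp_rot: [-3.142, 0.0, -0.819]
contact_force: [-1.1, 0.2, -1.8]
opening: 0.696
```

Call:
jog_arm(
  deltas=[
    {"gripper": 1,"translation": [0,0,-0.01],"dr": [0,0,0]},
    {"gripper": 1,"translation": [0,0,0],"dr": [0,0,0]},
    {"gripper": 1,"translation": [0,0,0],"dr": [0,0,0]},
  ],
)

```text
clock: 9.42
eef_pos: [488.9, 333.4, 39.7]
tcp_rot: [-3.141, -0.0, -0.819]
contact_force: [-3.4, -2.1, 8.8]
opening: 0.695
```

Call:
jog_arm(
  deltas=[
    {"gripper": 1,"translation": [0,0,-0.01],"dr": [0,0,0]},
    {"gripper": 1,"translation": [0,0,0],"dr": [0,0,0]},
    {"gripper": 1,"translation": [0,0,0],"dr": [0,0,0]},
  ],
)

```text
clock: 9.67
eef_pos: [488.9, 333.4, 39.7]
tcp_rot: [-3.141, -0.0, -0.819]
contact_force: [-5.6, -4.6, 21.6]
opening: 0.694
```

```bash
python3 - <<'E'
from h import *
f=r.grab_frame("wrist");a=r.grab_frame("scene")
cv2.imwrite("pics/m6.png",np.hstack([cv2.resize(f[140:384,120:400],(400,350)),cv2.resize(a[90:160,250:330],(400,350),interpolation=cv2.INTER_CUBIC)]))
E
```

```text
(no output)
```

View pics/m6.png

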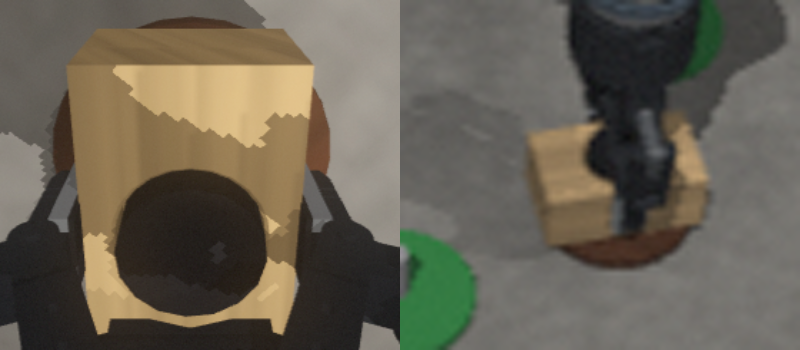

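Contact came at z 39.7, exactly the predicted seated height, and the force rose to about 22 N. The wrist view shows the lid proud and the block level on the brown base. I relax the press, open, and rise straight up.

Call:
jog_arm(
  deltas=[
    {"gripper": 1,"translation": [0,0,0.015],"dr": [0,0,0]},
    {"gripper": 1,"translation": [0,0,0],"dr": [0,0,0]},
    {"gripper": -0.2,"translation": [0,0,0],"dr": [0,0,0]},
    {"gripper": -0.5,"translation": [0,0,0],"dr": [0,0,0]},
    {"gripper": -0.8,"translation": [0,0,0],"dr": [0,0,0]},
    {"gripper": -1,"translation": [0,0,0],"dr": [0,0,0]},
    {"gripper": -1,"translation": [0,0,0],"dr": [0,0,0]},
    {"gripper": -1,"translation": [0,0,0],"dr": [0,0,0]},
    {"gripper": -1,"translation": [0,0,0],"dr": [0,0,0]},
    {"gripper": -1,"translation": [0,0,0],"dr": [0,0,0]},
  ],
)

```text
clock: 10.6
eef_pos: [488.9, 333.4, 39.2]
tcp_rot: [3.141, 0.0, -0.819]
contact_force: [0.4, -0.7, 0.4]
opening: 0.998
```

Call:
jog_arm(
  deltas=[
    {"gripper": -1,"translation": [0,0,0.05],"dr": [0,0,0]},
    {"gripper": -1,"translation": [0,0,0.1],"dr": [0,0,0]},
    {"gripper": -1,"translation": [0,0,0.2],"dr": [0,0,0]},
    {"gripper": -1,"translation": [0,0,0.3],"dr": [0,0,0]},
    {"gripper": -1,"translation": [0,0,0.3],"dr": [0,0,0]},
    {"gripper": -1,"translation": [0,0,0.3],"dr": [0,0,0]},
    {"gripper": -1,"translation": [-0.2,-0.2,0.1],"dr": [0,0,0]},
    {"gripper": -1,"translation": [-0.2,-0.2,0],"dr": [0,0,0]},
    {"gripper": -1,"translation": [0,0,0],"dr": [0,0,0]},
    {"gripper": -1,"translation": [0,0,0],"dr": [0,0,0]},
  ],
)

```text
clock: 11.43
eef_pos: [448.3, 292.8, 175.5]
tcp_rot: [-3.141, -0.0, -0.82]
contact_force: [1.0, 0.3, 0.4]
opening: 1.001
```

```bash
python3 - <<'E'
from h import *
s=r.sense();print(s['clock'],s['eef_pos'],s['contact_force'],s['opening'])
c=r.calibration("wrist");f=r.grab_frame("wrist");a=r.grab_frame("scene")
print("expect",proj(c,(490.8,334.4,60)))
k=cv2.cvtColor(f,cv2.COLOR_BGR2HSV)
for ce,st,m in blobs((k[...,1]>70)&(k[...,0]>=10)&(k[...,0]<30)&(k[...,2]>140),1500):
    wp=np.array([ray(c,p,50)[:2] for p in np.argwhere(m)[:,::-1][::5]],np.float32);print("top rect",st,cv2.minAreaRect(wp))
u,v=np.int32(proj(c,(490.8,334.4,60)))
y0,x0=max(0,v-60),u-60
for ce,st,m in blobs((k[...,2]<75)[y0:y0+120,x0:x0+120],500):
    h=cv2.convexHull(np.argwhere(m)[:,::-1].astype(np.int32)).reshape(-1,2)+[x0,y0]
    for z in(49,59):print("lid z",z,st,cv2.minEnclosingCircle(np.array([ray(c,p,z)[:2] for p in h],np.float32)))
cv2.imwrite("pics/m7.png",np.hstack([cv2.resize(f[max(0,v-130):v+130,max(0,u-130):u+130],(390,390)),cv2.resize(a[90:160,250:330],(400,390),interpolation=cv2.INTER_CUBIC)]))
E
```

```text
11.4333 [448.28053669 292.75770278 175.50680523] [0.97720787 0.26484141 0.35650937] 1.000753483150939
expect [250.65456207 118.69207683]
top rect [ 207   45   87  141 7810] ((489.2174072265625, 333.5123291015625), (100.39018249511719, 60.22362518310547), 43.08858871459961)
top rect [ 414  154   98  117 3973] ((559.6392211914062, 146.65721130371094), (57.43426513671875, 87.78728485107422), 85.09134674072266)
lid z 49 [   1   13   19   81 1057] ((471.5970458984375, 359.76361083984375), 28.49169921875)
lid z 59 [   1   13   19   81 1057] ((473.1371765136719, 359.3387451171875), 27.32586669921875)
lid z 49 [  33   33   55   57 2440] ((488.85821533203125, 333.2799072265625), 20.58174705505371)
lid z 59 [  33   33   55   57 2440] ((489.6920166015625, 333.93878173828125), 19.73961067199707)
```

View pics/m7.png

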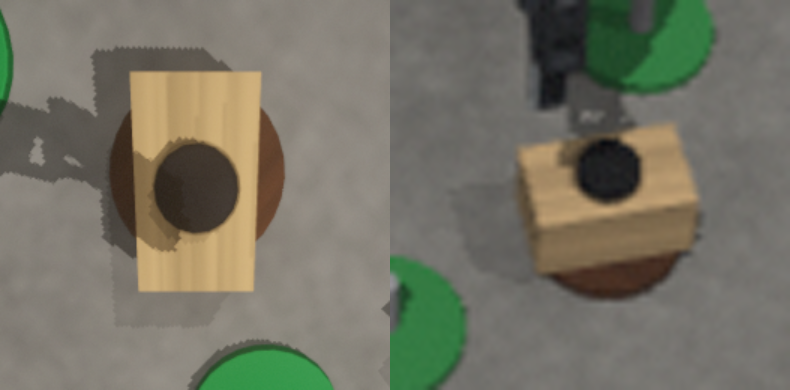

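The block sits level on the brown base. Its top measures 100.4 × 60.2 mm at the 50 mm plane, as expected, and is centred 1.8 mm from the post. The lid is proud, round and casts a shadow, within 1 mm of the block's middle. The gripper is clear, so I hand in.

```bash
python3 -c "
from rig import r
print(r.sign_off())"
```

```text
the job is handed in; nothing more can be done
None
```

I picked up the block with the round lid, lowered it level over the slim knock-out post on the brown base, pressed it home, released it and backed the gripper off. I handed in at about 11.5 s of the 48 s allowed; the hand-in reports no verdict.

**Last checks:**
- **Seating:** the block touched down at the predicted height (TCP z 39.7 mm) and the force rose to about 22 N. Its top then measured 100.4 × 60.2 mm at the 50 mm plane, which fits a block sitting fully down.
- **Centring:** the block is about 2 mm from the post axis.
- **Lid:** it is within about 1 mm of the block's middle. Its apparent diameter fits the raised height (39.5 mm at 59 mm, against 41.2 mm at the seated height), and it looks level and proud in both views.
- **Square-lid block:** I never touched it. One cross-check differed: the final wrist view put it at (560, 147) mm against (564, 137) mm at the start. That view used the wrong height plane for it (50 mm instead of 40 mm) and caught only part of the block, so I put the difference down to the measurement.

No other check failed or disagreed.

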